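# Slide the dressing checklist up under the chart board's clip and close the clip

## Task

The laminated dressing checklist has slipped down out of the clip of the chart board on the treatment trolley. With the fingertips pressed on its face, slide it along the board, flat, until its top edge meets the stop under the open clip, lying square to the board and not sticking out past the board's side edges; then fold the clip fully down onto it. Leave the bottles, pot and vial around the board where they stand.

Things in the scene. Friction and masses are not known exactly. Their poses are not given: they have to be found in the camera images.
- chart_board: Dark blue plastic writing board, 260 (its x) by 176 (its y) by 4 mm, screwed flat to the steel trolley top; it does not move. Origin: centre of its underside, on the trolley top; its upper face is at z = 4 mm. Its +x points to the head, where the clip is, roughly away from the robot. At the head a fixed steel bar (x 100 to 125 mm, y -65 to 65 mm, top at z = 14 mm) is the stop and carries the clip's hinge.
- stop_mid (a point): Middle of the stop's face that the card's top edge must meet: x = 100 mm, y = 0, z = 4 mm (board's upper face) in the board's frame; axes as the board's.
- card: The checklist: one loose rigid laminated A5 card, white, with a printed grey heading band and ruled rows, 210 (its x) by 148 (its y) by 2 mm, about 85 g, lying flat on the board, askew, its foot overhanging the board's foot. Origin: centre of its underside. Its +x points to its top edge (heading band). It is slippery on the board; fingertips pressed on it with a few newtons carry it along. When home its origin lies at x = -5 mm, z = 4 mm in the board's frame.
- card_top_edge (a point): Middle of the card's top edge (card x = 105 mm); axes as the card's.
- clip (a joint): Angle of the steel flip-over clip on its hinge, rad: 0 fully down on the card, pointing to the board's foot; about 1.57 upright; starts open at 1.45 to 1.9 (end stop 2.0). It has a stiff hinge (about 0.08 N m, 2 N at its edge) and stays where it is put.
- clip_hinge (a point): Middle of the clip's hinge axis, which runs along the board's y at x = 114 mm, z = 15 mm in the board's frame; axes as the board's. The clip is a plate 104 mm wide (along y), 2.5 mm thick, reaching 44 mm from the axis, with a lip turned down 9 mm along its free edge; upright, its outer face (the one on top when closed) looks away from the card, to the board's +x, and its free edge stands 59 mm above the trolley top.
- clip_edge (a point): Middle of the clip's rolled free edge, 40.5 mm from the hinge axis; it moves with the clip.
- amber_bottle: Bystander: brown bottle, 68 mm across, 165 mm tall, beside the board. Origin: centre of its underside.
- pump_bottle: Bystander: white pump dispenser bottle, 62 mm across, 173 mm tall, beside the board. Origin: centre of its underside.
- gallipot: Bystander: small steel bowl, 70 mm across, 42 mm tall. Origin: centre of its underside.
- vial: Bystander: stoppered glass vial, 44 mm across, 67 mm tall. Origin: centre of its underside.

How it is judged:
By the outcome, as a careful person would: the job done as asked, in the order asked, and still so for the second after the job is handed in, with the robot touching nothing.
It also fails if it takes over 45 s, if anything falls off the work surface, if the arm or the gripper's body presses on something with over 40 N, if the wrist force passes 120 N, or if a joint passes its speed limit or range.

## Robot

A 6-joint arm with a two-finger parallel gripper is mounted at the origin on the work surface. World frame = base frame: x ahead of the robot, y to its left, z up, the work surface at z = 0. Lengths are in m, angles in rad, forces in N, time in s.
With the tool pointing down it reaches from about 0.225 to 0.875 m from the base axis. Payload 3.4 kg.
Tool frame: the origin (TCP) lies at the very end of the fingers, on their centre line; the grasp point (between the pads) lies bot.grip_depth behind it (bot.grip_depth is the distance from the TCP to the grasp point, in m); z points along the fingers, y is the line along which they close (so a half turn about z gives the same grasp; the last joint's range is limited). The gripper opens to 85 mm and grips with 20 to 120 N. Pads are 22 mm wide; open, the fingers measure 114 mm over their backs; the gripper's body (76 mm by 85 mm) begins 54 mm behind the grasp point. The pads swing forward as they close: fully open they stand 13 mm farther back than shut.
Start: joints at [-1.254, 0.276, 1.505, -0, 1.361, -0.121], TCP at [0.244, -0.521, 0.231] pointing down, gripper open.
Joint ranges: [-2.89, 2.89], [-0.75, 2.08], [0.22, 2.7], [-1.18, 4.32], [0.11, 2.71], [-2.7, 2.7]. Speed limits (rad/s): [2.57, 2.57, 3.14, 3.14, 3.14, 3.14].

## Interface

Orientations are given as a unit quaternion [x, y, z, w].
In Python, from plant import bot gives the robot as it stands.
- The arm moves only by the tool move_arm, never from a script. Its argument "targets" is a list of rows, each a list of 3 entries, a list of its own where there are three numbers: the shift along the tool's x, y, z in mm, then the turn, a rotation vector about the tool's x, y, z in degrees, then the finger opening in mm, from 0 to 85.4. In form: [[[x, y, z], [rx, ry, rz], hand], ...]. A call has 1 to 10 rows; each row is the pose to reach, as a shift and turn from the pose commanded when the call began, along the tool's axes at that moment; what a row does not reach only later rows make up. A row lasts 1/8 s, in which the tool goes at most 62.5 mm and 10.7 degrees, less where a joint would pass 70% of its speed; a pose out of reach is approached as far as the arm can. A call with a gripper value outside its range is refused whole. The fingers move at their own pace and stop on an object; the grip force is fixed at half the most. Time passes only in rows, so rows that repeat a pose let the fingers close. It gives the time, the measured TCP pose, the force, the opening and the grip force at its end, in the units of the state.
- bot.sense(): the state, without advancing time (a new reading comes with each control period).
- bot.read_camera(name): name is "side" or "top"; returns a dict with "img" (420x560x3 uint8, red, green, blue), "range_z" (420x560 float32, m along the optical axis (not along the pixel's ray), 0 where there is no reading), "intrinsics" (3x3 intrinsics, pixels), "dist_coeffs" ([k1, k2, p1, p2, k3] as OpenCV has them; the pictures are not rectified), "rvec" (rotation vector, rad) and "tvec" (3), from world to camera coordinates, as OpenCV has them. Camera axes: x right, y down, z forward; pixel columns grow to the right and rows downward; lengths in m; the calibration is good to about 2 mm. A picture is of the moment at which its call begins.
- bot.finish_job(): hands the job in; it is judged then, once.
The state is a dict: "t": time; "joint_positions": joint angles; "qvel": joint speeds; "joint_efforts": joint torques, N m; "position": TCP position; "tool_rot": TCP orientation; "contact_force": force on the tool from outside, world axes, zero at the start; "torque": the same for the moment, N m; "gripper_width": finger opening in m; "finger_force": force on a finger pad.
Only numpy, scipy, OpenCV 4.12 (cv2) and the standard library are available. Lean on these libraries where they do the work, as an engineer would, in place of code of your own. Each camera call takes 0.05 s, during which the arm holds its last target. There are 200 camera calls.

## Working session

There is one attempt and no reset: what is moved stays moved. The work goes in short steps, Python scripts to look and compute and a tool call to move; the robot and the scene stay as the last step left them, time stands still between calls to the robot, and variables do not carry over. Pictures are saved under pics/ and viewed, at most 10 in all, crops included, and the job is handed in when it is done.

Besides the shell and the picture viewer there is one more tool, called after ">>>" as name(argument=value, ...), one argument or row to a line, values as JSON. move_arm: Moves the arm, as the interface text tells. Its arguments: {"type":"object","properties":{"targets":{"type":"array","items":{"type":"array"}}},"required":["targets"]}

```bash
mkdir -p pics; ls
cat > h.py <<'E'
import numpy as np, cv2
from plant import bot
def cam(n,f=None):
    c=bot.read_camera(n)
    if f: cv2.imwrite('pics/'+f,c['img'][:,:,::-1])
    return c
def w(c,uv,z=None):
    uv=np.array(uv,float).reshape(-1,1,2)
    n=cv2.undistortPoints(uv,c['intrinsics'],c['dist_coeffs'])[:,0]
    R=cv2.Rodrigues(np.array(c['rvec'],float))[0];t=np.array(c['tvec'],float).ravel()
    d=np.c_[n,np.ones(len(n))]@R; o=-R.T@t
    if z is None:
        r=np.array([c['range_z'][int(round(v)),int(round(u))] for u,v in uv[:,0]]); return o+d*r[:,None]
    return o+d*((z-o[2])/d[:,2])[:,None]
E
python3 - <<'E'
from h import *
for n in('side','top'):
    c=cam(n,n+'0.png');R=cv2.Rodrigues(np.array(c['rvec'],float))[0];print(n,-R.T@np.array(c['tvec']).ravel(),R[2])
print(bot.sense(),bot.grip_depth)
E
```

```text
pics
side [ 0.39041117 -0.54302516  0.59912713] [ 0.20903296  0.70535854 -0.67732899]
top [0.43959533 0.03671887 0.75171413] [ 0.13958371  0.01014967 -0.99015826]
{'t': 0.1, 'joint_positions': array([-1.25399956e+00,  2.76546642e-01,  1.50599417e+00,  7.65518937e-06,
        1.36071799e+00, -1.21015927e-01]), 'qvel': array([-0.00020299, -0.001442  , -0.0034583 , -0.00064109, -0.00051089,
        0.00093952]), 'joint_efforts': array([ 9.70666842e-04, -4.17699087e+01, -2.46406764e+01, -3.23684571e-04,
        5.85505055e-03,  5.77822760e-06]), 'position': array([ 0.24361891, -0.52032296,  0.23052266]), 'tool_rot': array([ 9.76135368e-01,  2.17161343e-01, -7.76950912e-05, -8.29453189e-04]), 'contact_force': array([-0.26630337, -0.55891034, -0.25393114]), 'torque': array([-0.01706853, -0.02972799,  0.03624346]), 'finger_force': 0.0, 'gripper_width': 0.08544240111356172} 0.0187
```

View pics/top0.png

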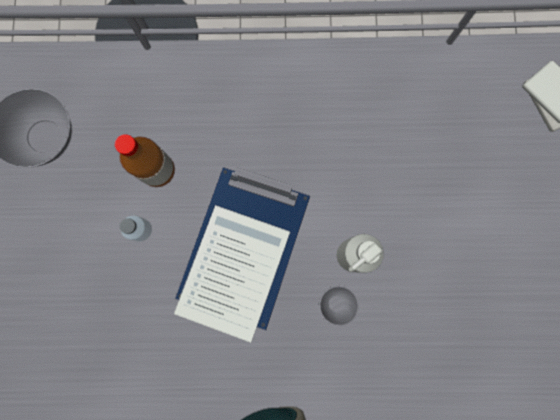

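View pics/side0.png

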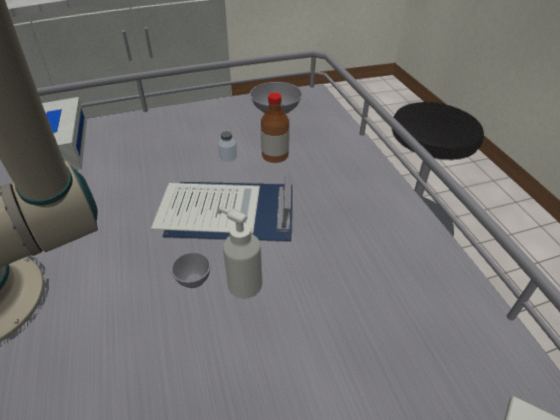

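The top view shows the board with corners near (223,168), (309,195), (267,328) and (177,298). The card's corners are near (216,206), (289,240), (253,341) and (175,315). The pump is at (360,253), the gallipot at (340,305), the vial at (135,228) and the amber bottle at (150,165). The side view shows the clip roughly upright near (287,205).

```bash
cat >> h.py <<'E'
from scipy.optimize import least_squares
def fit(c,mask,z,L,W,th0):
    k,_=cv2.findContours(mask.astype(np.uint8),0,1); k=max(k,key=cv2.contourArea)
    P=w(c,k[:,0].astype(float),z)[:,:2]
    m=P.mean(0)
    def r(p):
        q=P-p[:2]; cs,s=np.cos(p[2]),np.sin(p[2]); q=np.abs(q@np.array([[cs,-s],[s,cs]]))
        d=q-[L/2,W/2]; return np.where((d<0).all(1),d.max(1),np.hypot(*np.maximum(d,0).T))
    f=least_squares(r,[*m,th0],loss='soft_l1',f_scale=.001)
    return f.x, np.sqrt(np.median(f.fun**2))
def both(c,th0=0.0):
    im=c['img'].astype(int); roi=np.zeros(im.shape[:2],bool); roi[150:360,160:318]=1
    r,g,b=im[...,0],im[...,1],im[...,2]
    card=roi&(im.min(2)>135)
    card=cv2.morphologyEx(card.astype(np.uint8),cv2.MORPH_CLOSE,np.ones((9,9)))
    return card, roi&(b-r>25)
E
python3 - <<'E'
from h import *
c=cam('top')
card,bl=both(c)
for th in(-.3,0.3):
    print('card',fit(c,card,.006,.21,.148,th))
u=cv2.morphologyEx((bl|(card>0)).astype(np.uint8),cv2.MORPH_CLOSE,np.ones((9,9)))
# board corners by eye
print(w(c,[[223,168],[309,195],[267,328],[177,298]],.004)[:,:2])
# board edge points
k=np.argwhere(bl)
im=c['img'].copy(); im[bl]=[255,0,0]; im[card>0]=[0,255,0]
vis=np.hstack([c['img'][150:350,160:330],im[150:350,160:330]])
cv2.imwrite('pics/m.png',cv2.resize(vis[:,:,::-1],None,fx=2.35,fy=2.9,interpolation=0))
for n,uv in dict(pump=(360,253),gal=(340,305),vial=(130,225),amber=(150,165)).items(): print(n,w(c,[uv]))
E
```

```text
card (array([ 0.44322138,  0.15473684, -0.15423737]), np.float64(0.01822024146491808))
card (array([ 0.44322246,  0.15473628, -0.15426092]), np.float64(0.018218804850802354))
[[ 0.63272247  0.14561271]
 [ 0.57813014 -0.01726309]
 [ 0.33562141  0.06396569]
 [ 0.39045863  0.22773468]]
pump [[ 0.46280127 -0.08164502  0.14320691]]
gal [[ 0.37474462 -0.0687404   0.00372298]]
vial [[0.51803437 0.29429017 0.06932177]]
amber [[0.61201928 0.2500486  0.10985426]]
```

View pics/m.png

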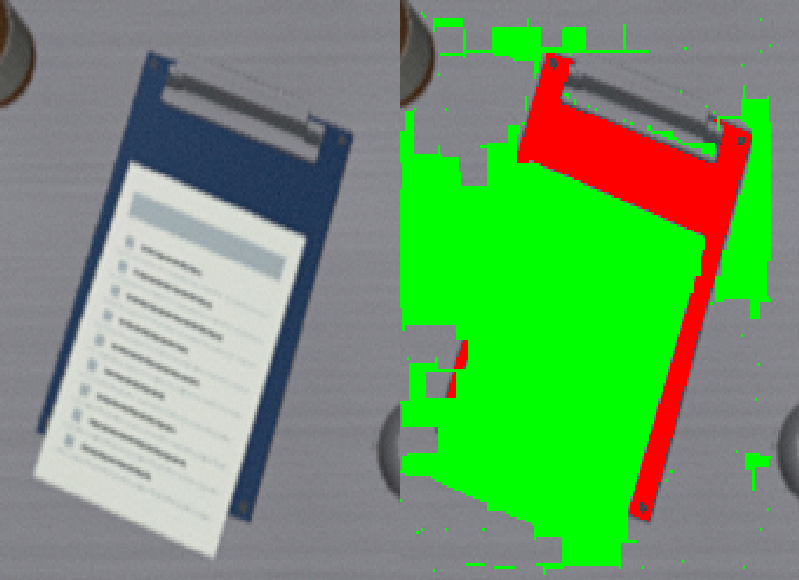

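```bash
cat >> h.py <<'E'
def rectfit(P,p0,L,W,tol):
    p=np.array(p0,float)
    for it in range(4):
        def r(p,P=P):
            cs,s=np.cos(p[2]),np.sin(p[2]); q=np.abs((P-p[:2])@np.array([[cs,-s],[s,cs]]))
            d=q-[L/2,W/2]; return np.where((d<0).all(1),d.max(1),np.hypot(*np.maximum(d,0).T))
        S=P[np.abs(r(p))<tol]; p=least_squares(lambda x:r(x,S),p,loss='soft_l1',f_scale=.0007).x; tol=max(tol/2,.002)
    return p,len(S),np.abs(r(p,S)).mean()
def cont(c,m,z):
    k,_=cv2.findContours(m.astype(np.uint8),0,1)
    return np.vstack([w(c,x[:,0].astype(float),z)[:,:2] for x in k if cv2.contourArea(x)>30])
def findcard(c,p0,tol=.012):
    im=c['img']; m=np.zeros(im.shape[:2],np.uint8); m[140:370,150:330]=1
    m&=(im.min(2)>150).astype(np.uint8)
    return rectfit(cont(c,m,.006),p0,.21,.148,tol)
E
python3 - <<'E'
from h import *
c=cam('top')
_,bl=both(c)
co=w(c,[[223,168],[309,195],[267,328],[177,298]],.004)[:,:2]
m=co.mean(0); a=(co[0]+co[1]-co[2]-co[3]); th=np.arctan2(a[1],a[0]); print(m,th)
B=rectfit(cont(c,bl,.004),[*m,th],.26,.176,.006); print('board',B)
cc=w(c,[[216,206],[290,237],[253,341],[175,315]],.006)[:,:2]; a=(cc[0]+cc[1]-cc[2]-cc[3])
C=findcard(c,[*cc.mean(0),np.arctan2(a[1],a[0])]); print('card',C)
b=B[0];R=np.array([[np.cos(b[2]),-np.sin(b[2])],[np.sin(b[2]),np.cos(b[2])]])
print('card in board',(C[0][:2]-b[:2])@R,np.degrees(C[0][2]-b[2]), 'stop',b[:2]+R@[.1,0])
s=cam('side')
for n,cm,b0 in(('top',c,None),('side',s,None)):
    # depth cloud, clip region in board frame
    v,u=np.mgrid[0:420,0:560]; P=w(cm,np.c_[u.ravel(),v.ravel()]); ok=cm['range_z'].ravel()>0
    q=np.c_[(P[:,:2]-b[:2])@R,P[:,2]]
    k=ok&(q[:,0]>.06)&(q[:,0]<.16)&(np.abs(q[:,1])<.05)&(q[:,2]>.02)
    print(n,k.sum()); q=q[k]
    for z in np.arange(.02,.07,.01):
        j=(q[:,2]>=z)&(q[:,2]<z+.01)
        if j.sum(): print(z,j.sum(),np.percentile(q[j,0],[5,50,95]).round(4),np.percentile(q[j,1],[5,50,95]).round(3))
E
```

```text
[0.48423316 0.1050125 ] -0.32501430770886947
board (array([ 0.48236192,  0.1062988 , -0.32531679]), 183, np.float64(0.0009727387113956955))
card (array([ 0.43602284,  0.12709863, -0.3534258 ]), 368, np.float64(0.0006080150213468482))
card in board [-0.05055638  0.00489848] -1.6105277715064865 stop [0.57711687 0.07433791]
top 548
0.02 121 [0.1148 0.1189 0.1203] [-0.044  0.     0.043]
0.03 7 [0.1194 0.1199 0.1202] [-0.031  0.002  0.024]
0.049999999999999996 389 [0.1155 0.1216 0.1277] [-0.045 -0.001  0.045]
0.06 31 [0.1152 0.1181 0.1255] [-0.04   0.006  0.042]
side 228
0.02 9 [0.1176 0.1178 0.118 ] [-0.046 -0.034 -0.023]
0.03 5 [0.1197 0.1198 0.1199] [-0.048 -0.042 -0.036]
0.039999999999999994 1 [0.1217 0.1217 0.1217] [-0.045 -0.045 -0.045]
0.049999999999999996 213 [0.1146 0.1209 0.1271] [-0.045 -0.003  0.043]
```

```bash
cat >> h.py <<'E'
from scipy.spatial.transform import Rotation as Ro
b=np.array([0.48236,0.10630,-0.32532]); RB=np.array([[np.cos(b[2]),-np.sin(b[2])],[np.sin(b[2]),np.cos(b[2])]])
def bw(x,y): return b[:2]+RB@[x,y]
def inb(p): return (np.array(p[:2])-b[:2])@RB
def go(xy,z,yaw,p=None,q=None):  # yaw deg of tool x in world, tool down
    s=bot.sense(); p=s['position'] if p is None else np.array(p); q=s['tool_rot'] if q is None else q
    R0=Ro.from_quat(q); a=np.radians(yaw)
    R1=Ro.from_matrix(np.array([[np.cos(a),np.sin(a),0],[np.sin(a),-np.cos(a),0],[0,0,-1]]))
    print('shift',(R0.inv().apply(np.array([*xy,z])-p)*1000).round(1),'turn',np.degrees((R0.inv()*R1).as_rotvec()).round(2))
E
python3 -c "
from h import *
go([.436,.127],.05,159.75)
go([.436,.127],.231,159.75)"
```

```text
shift [ 448.7 -504.8  181.4] turn [-2.0000e-02 -6.0000e-02 -1.3466e+02]
shift [ 4.487e+02 -5.050e+02  4.000e-01] turn [-2.0000e-02 -6.0000e-02 -1.3466e+02]
```

>>> move_arm(
  targets=[
    [[449,-505,0],[0,0,-134.7],50],
    [[449,-505,0],[0,0,-134.7],50],
    [[449,-505,0],[0,0,-134.7],50],
    [[449,-505,0],[0,0,-134.7],50],
    [[449,-505,0],[0,0,-134.7],50],
    [[449,-505,0],[0,0,-134.7],50],
    [[449,-505,0],[0,0,-134.7],50],
    [[449,-505,0],[0,0,-134.7],50],
    [[449,-505,0],[0,0,-134.7],50],
    [[449,-505,0],[0,0,-134.7],50],
  ],
)

```text
t: 1.5
position: [0.4222, 0.0803, 0.2316]
tool_rot: [0.4, 0.917, 0.0, 0.001]
contact_force: [1.3, -0.7, -0.2]
gripper_width: 0.05
finger_force: 0.0
```

```bash
python3 -c "
from h import *
s=bot.sense();print(s['t'],s['position'],s['joint_positions'].round(2),s['contact_force'],s['gripper_width'])
go([.436,.127],.231,159.75)
go([.436,.127],.04,159.75)"
```

```text
1.5 [0.42221155 0.08030479 0.23158187] [ 0.03  0.05  1.78 -0.    1.3  -0.72] [ 1.25031716 -0.72496106 -0.17710822] 0.04997612893417736
shift [24.8 41.9  0.6] turn [ 2.000e-02  8.000e-02 -2.687e+01]
shift [ 25.1  41.8 191.6] turn [ 2.000e-02  8.000e-02 -2.687e+01]
```

>>> move_arm(
  targets=[
    [[25,42,60],[0,0,-10],50],
    [[25,42,120],[0,0,-20],50],
    [[25,42,180],[0,0,-26.9],50],
    [[25,42,180],[0,0,-26.9],50],
    [[25,42,180],[0,0,-26.9],50],
  ],
)

```text
t: 2.12
position: [0.4369, 0.1251, 0.0522]
tool_rot: [0.18, 0.984, 0.0, 0.001]
contact_force: [-0.0, 0.4, 0.8]
gripper_width: 0.0502
finger_force: 0.0
```

```bash
python3 -c "
from h import *
s=bot.sense();print(s['t'],s['position'],inb(s['position']),s['contact_force'],s['gripper_width'])
go([.436,.127],.02,159.75)"
```

```text
2.125 [0.43693182 0.12505487 0.05216173] [-0.04903968  0.00325176] [-0.02148679  0.38469602  0.80593286] 0.0502204218123821
shift [ 1.6  1.5 32.2] turn [ 0.02  0.06 -0.45]
```

>>> move_arm(
  targets=[
    [[0,0,30],[0,0,0],50],
    [[0,0,38],[0,0,0],50],
    [[0,0,40],[0,0,0],50],
    [[0,0,41],[0,0,0],50],
  ],
)

```text
t: 2.62
position: [0.4371, 0.1251, 0.0115]
tool_rot: [0.179, 0.984, 0.0, 0.001]
contact_force: [-0.0, 0.6, 0.3]
gripper_width: 0.0501
finger_force: 0.0
```

>>> move_arm(
  targets=[
    [[0,0,1.5],[0,0,0],50],
    [[0,0,3],[0,0,0],50],
  ],
)

```text
t: 2.88
position: [0.4362, 0.1251, 0.0076]
tool_rot: [0.179, 0.984, 0.0, 0.0]
contact_force: [-0.4, -0.5, 0.4]
gripper_width: 0.0497
finger_force: 0.0
```

>>> move_arm(
  targets=[
    [[0,0,1],[0,0,0],50],
    [[0,0,2],[0,0,0],50],
  ],
)

```text
t: 3.12
position: [0.4359, 0.1251, 0.0052]
tool_rot: [0.179, 0.984, -0.0, -0.0]
contact_force: [-0.3, 0.2, -0.3]
gripper_width: 0.0498
finger_force: 0.0
```

>>> move_arm(
  targets=[
    [[0,0,1],[0,0,0],50],
    [[0,0,2],[0,0,0],50],
  ],
)

```text
t: 3.38
position: [0.4359, 0.1251, 0.0032]
tool_rot: [0.179, 0.984, -0.0, -0.0]
contact_force: [0.4, -0.4, -1.0]
gripper_width: 0.0501
finger_force: 0.0
```

>>> move_arm(
  targets=[
    [[0,0,0.7],[0,0,0],50],
    [[0,0,1],[0,0,0],50],
  ],
)

```text
t: 3.62
position: [0.4362, 0.1251, 0.0029]
tool_rot: [0.179, 0.984, 0.0, 0.0]
contact_force: [-1.5, -0.7, 9.7]
gripper_width: 0.0499
finger_force: 5.0
```

>>> move_arm(
  targets=[
    [[-5,-0.5,0],[0,0,-0.3],50],
    [[-12,-1,0],[0,0,-0.6],50],
    [[-19,-1.5,0],[0,0,-1],50],
    [[-26,-2,0],[0,0,-1.3],50],
    [[-33,-2.5,0],[0,0,-1.6],50],
    [[-38,-3,0],[0,0,-1.6],50],
    [[-38,-3,0],[0,0,-1.6],50],
  ],
)

```text
t: 4.5
position: [0.472, 0.1087, 0.003]
tool_rot: [0.165, 0.986, 0.0, 0.001]
contact_force: [0.4, -1.4, 5.0]
gripper_width: 0.0503
finger_force: 2.4
```

```bash
python3 -c "
from h import *
s=bot.sense();print(s['t'],s['position'],inb(s['position']),s['contact_force'],s['torque'])
c=cam('top','t1.png');cam('side','s1.png')
p=bw(-.012,0);print(findcard(c,[*p,b[2]]))
cv2.imwrite('pics/ts.png',np.hstack([cv2.resize(cv2.imread('pics/t1.png')[140:350,150:350],None,fx=2,fy=2),cv2.resize(cv2.imread('pics/s1.png')[120:330,120:310],None,fx=2,fy=2)]))
"
```

```text
4.5 [0.47197383 0.10872557 0.00299506] [-0.01061664 -0.0010212 ] [ 0.43166174 -1.37151241  5.01522151] [-0.20803832 -0.10276418  0.02614388]
(array([ 0.47262115,  0.11083873, -0.32346467]), 225, np.float64(0.00060075795669393))
```

View pics/ts.png

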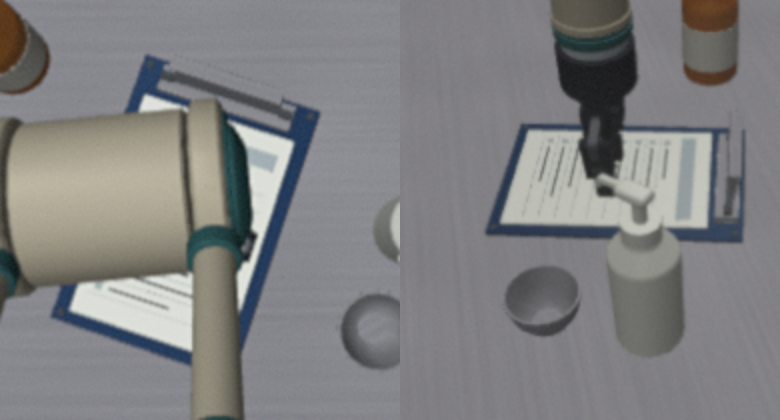

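The card has followed the fingertips and lies square on the board, with its top edge about 6 mm short of the stop. The clip is still open. I'll push it home.

>>> move_arm(
  targets=[
    [[-2,0,0.2],[0,0,0],50],
    [[-4.5,0,0.3],[0,0,0],50],
    [[-7,0,0.3],[0,0,0],50],
    [[-8.5,0,0.3],[0,0,0],50],
    [[-8.5,0,0.3],[0,0,0],50],
  ],
)

```text
t: 5.22
position: [0.4783, 0.1065, 0.003]
tool_rot: [0.165, 0.986, 0.0, -0.0]
contact_force: [-2.4, 0.6, 11.6]
gripper_width: 0.05
finger_force: 5.5
```

```bash
python3 -c "
from h import *
s=bot.sense();print(s['t'],s['position'],inb(s['position']),s['contact_force'],s['torque'])
c=cam('top')
print([ (inb(r[0]),np.degrees(r[0][2]-b[2]),r[1:]) for r in [findcard(c,[*bw(-.006,0),b[2]])]])
"
```

```text
5.225 [0.47826306 0.10654311 0.00298122] [-0.00395975 -0.00107907] [-2.43898891  0.64329291 11.62568332] [ 0.15571997  0.48347125 -0.02935575]
[(array([-0.00394104,  0.00111454]), np.float64(0.06153871256502016), (193, np.float64(0.0005494179040853618)))]
```

>>> move_arm(
  targets=[
    [[-1.5,0,0],[0,0,0],50],
    [[-3,0,0],[0,0,0],50],
    [[-3,0,0],[0,0,0],50],
  ],
)

```text
t: 5.65
position: [0.4804, 0.1056, 0.0029]
tool_rot: [0.165, 0.986, 0.0, -0.001]
contact_force: [-3.6, 1.6, 12.4]
gripper_width: 0.0494
finger_force: 6.1
```

```bash
python3 -c "
from h import *
s=bot.sense();print(s['t'],inb(s['position']),s['contact_force'],s['torque'])
c=cam('top')
print([ (inb(r[0]),np.degrees(r[0][2]-b[2]),r[1:]) for r in [findcard(c,[*bw(-.006,0),b[2]])]])
"
```

```text
5.65 [-0.00167194 -0.00129226] [-3.58823006  1.57589149 12.38371401] [ 0.27161355  0.63515356 -0.01518699]
[(array([-0.00339618,  0.00115571]), np.float64(-0.32145944515579417), (188, np.float64(0.0005611359612139863)))]
```

>>> move_arm(
  targets=[
    [[1,0,-1.5],[0,0,0],50],
    [[1,0,-50],[0,0,0],50],
    [[0,0,-95],[0,0,0],50],
    [[-50,0,-95],[0,0,0],50],
    [[-105,0,-95],[0,0,0],50],
    [[-152,0,-95],[0,0,0],50],
    [[-152,0,-95],[0,0,0],50],
    [[-152,0,-95],[0,0,0],50],
  ],
)

```text
t: 6.7
position: [0.6238, 0.0558, 0.096]
tool_rot: [0.165, 0.986, -0.0, -0.001]
contact_force: [-0.9, 0.6, -0.4]
gripper_width: 0.0496
finger_force: 0.0
```

```bash
python3 -c "
from h import *
s=bot.sense();print(s['t'],inb(s['position']),s['position'],s['contact_force'])
go(bw(.152,0),.045,180-18.64)
c=cam('top','t2.png');cam('side','s2.png')
print([ (inb(r[0]),np.degrees(r[0][2]-b[2]),r[1:]) for r in [findcard(c,[*bw(-.006,0),b[2]])]])
cv2.imwrite('pics/ts2.png',np.hstack([cv2.resize(cv2.imread('pics/t2.png')[140:340,150:350],None,fx=2,fy=2),cv2.resize(cv2.imread('pics/s2.png')[120:320,120:320],None,fx=2,fy=2)]))
"
```

```text
6.7 [ 0.15013757 -0.00263805] [0.62377948 0.05581454 0.09602464] [-0.908186    0.62735687 -0.40491458]
shift [-2.   2.7 51. ] turn [-0.04 -0.16 -0.36]
[(array([ 0.11244015, -0.00641947]), np.float64(-7.804605425155769), (29, np.float64(0.0009626756065954867)))]
```

View pics/ts2.png

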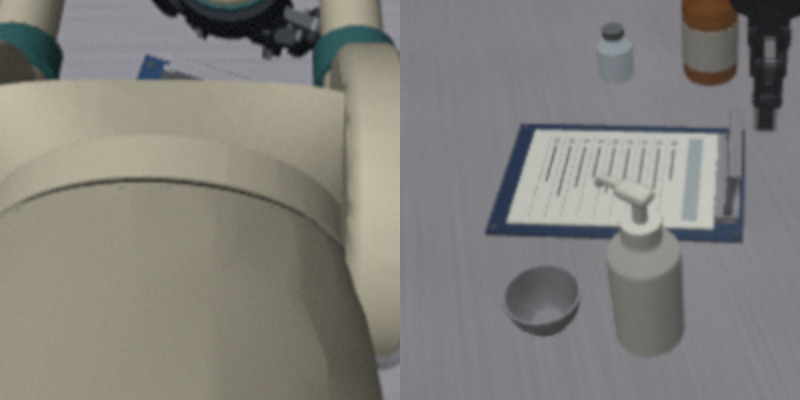

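>>> move_arm(
  targets=[
    [[-3,2.5,30],[0,0,0],50],
    [[-3,2.5,51],[0,0,0],50],
    [[-3,2.5,51],[0,0,0],50],
  ],
)

```text
t: 7.18
position: [0.6261, 0.0577, 0.0446]
tool_rot: [0.165, 0.986, -0.0, -0.002]
contact_force: [-0.2, -0.2, 0.9]
gripper_width: 0.0502
finger_force: 0.0
```

```bash
python3 -c "
from h import *
s=bot.sense();print(s['t'],inb(s['position']),s['position'],s['contact_force'])
c=cam('side');im=c['img'];m=np.zeros(im.shape[:2],np.uint8);m[170:245,150:290]=1
m&=(im.min(2)>150).astype(np.uint8)
r=rectfit(cont(c,m,.006),[*bw(-.006,0),b[2]],.21,.148,.008);print(inb(r[0]),np.degrees(r[0][2]-b[2]),r[1:])
"
```

```text
7.175 [ 1.51739806e-01 -1.39148187e-04] [0.62609635 0.05767028 0.04457287] [-0.16754632 -0.20103331  0.89099717]
[-0.0049722  -0.00373962] -1.0167224825001955 (139, np.float64(0.0009473228175811174))
```

```bash
python3 -c "
from h import *
c=cam('side');im=c['img'].astype(int)
roi=np.zeros(im.shape[:2],bool);roi[170:245,150:310]=1
m=roi&(im.min(2)>150); bl=roi&(im[...,2]-im[...,0]>20)
P=cont(c,bl,.004);Q=cont(c,m,.006)
qb=np.array([inb(p) for p in P]);qc=np.array([inb(p) for p in Q])
def edge(q,ax,v,lo,hi,tol=.004):
    o=1-ax
    for _ in range(3):
        k=(abs(q[:,ax]-v)<tol)&(q[:,o]>lo)&(q[:,o]<hi) if _==0 else k&(abs(q[:,ax]-np.polyval(f,q[:,o]))<.0015)
        f=np.polyfit(q[k,o],q[k,ax],1)
    print(k.sum(),'slope deg',np.degrees(np.arctan(f[0])).round(2),'off mm',(np.polyval(f,0)*1e3).round(1))
print('board L,R,foot');edge(qb,1,.088,-.12,.12);edge(qb,1,-.088,-.12,.12);edge(qb,0,-.13,-.08,.08)
print('card');edge(qc,1,.074,-.1,.09,.006);edge(qc,1,-.074,-.1,.09,.008);edge(qc,0,-.11,-.065,.065);edge(qc,0,.1,-.065,.065)
"
```

```text
board L,R,foot
33 slope deg -0.21 off mm 84.6
83 slope deg -0.47 off mm -88.1
47 slope deg 0.55 off mm -127.6
card
66 slope deg -0.57 off mm 69.6
68 slope deg -0.65 off mm -74.1
41 slope deg 0.21 off mm -108.4
41 slope deg 0.51 off mm 98.6
```

Measured against the board in the same image, the card is square to about 0.2° and its foot is 19 mm from the board's foot (20 mm when home). Now I'll close the clip.

>>> move_arm(
  targets=[
    [[12,0,0],[0,0,0],50],
    [[24,0,0],[0,0,0],50],
    [[30,0,0.5],[0,0,0],50],
    [[36,0,1.5],[0,0,0],50],
    [[41,0,3],[0,0,0],50],
    [[45,0,5],[0,0,0],50],
    [[49,0,8.5],[0,0,0],50],
    [[52.5,0,12],[0,0,0],50],
  ],
)

```text
t: 8.28
position: [0.5783, 0.0743, 0.0336]
tool_rot: [0.165, 0.986, -0.0, -0.001]
contact_force: [0.4, -0.5, 2.2]
gripper_width: 0.0501
finger_force: 1.3
```

```bash
python3 -c "
from h import *
s=bot.sense();print(s['t'],inb(s['position']),s['position'],s['contact_force'])
c=cam('side')
cv2.imwrite('pics/s3.png',cv2.resize(c['img'][120:320,120:340,::-1],None,fx=3,fy=3))
"
```

```text
8.275 [0.10116183 0.00038827] [0.57833984 0.07433537 0.03355831] [ 0.43404781 -0.47557253  2.18484722]
```

View pics/s3.png

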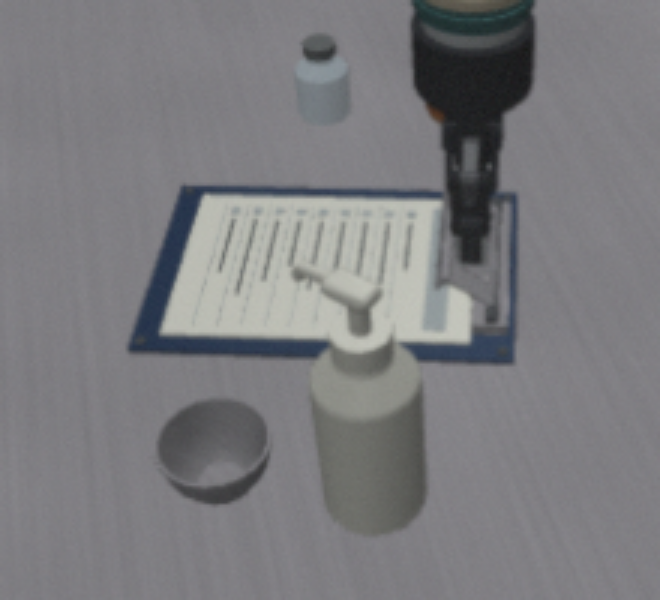

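The clip is folding down under the fingers at about 0.5 rad. I'll continue.

>>> move_arm(
  targets=[
    [[3,0,5],[0,0,0],50],
    [[5,0,9],[0,0,0],50],
    [[6,0,12],[0,0,0],50],
    [[7,0,15],[0,0,0],50],
    [[7,0,17],[0,0,0],50],
  ],
)

```text
t: 8.95
position: [0.5717, 0.0765, 0.0165]
tool_rot: [0.165, 0.986, -0.0, -0.001]
contact_force: [-2.4, 1.5, 3.6]
gripper_width: 0.0501
finger_force: 1.3
```

>>> move_arm(
  targets=[
    [[0,0,1],[0,0,0],50],
    [[0,0,2],[0,0,0],50],
  ],
)

```text
t: 9.2
position: [0.5718, 0.0765, 0.0158]
tool_rot: [0.165, 0.986, -0.0, -0.001]
contact_force: [-4.2, 1.1, 14.3]
gripper_width: 0.0501
finger_force: 7.2
```

>>> move_arm(
  targets=[
    [[0,0,0.5],[0,0,0],50],
    [[0,0,0.8],[0,0,0],50],
    [[0,0,0.8],[0,0,0],50],
  ],
)

```text
t: 9.57
position: [0.5718, 0.0764, 0.0158]
tool_rot: [0.165, 0.986, -0.0, -0.0]
contact_force: [-5.8, 0.9, 13.8]
gripper_width: 0.0504
finger_force: 7.0
```

>>> move_arm(
  targets=[
    [[0,0,-1],[0,0,0],50],
    [[0,0,-30],[0,0,0],50],
    [[0,0,-90],[0,0,0],50],
    [[0,0,-140],[0,0,0],50],
    [[60,0,-160],[0,0,0],50],
    [[120,0,-160],[0,0,0],50],
    [[160,-50,-160],[0,0,0],50],
    [[180,-100,-160],[0,0,0],50],
    [[180,-160,-160],[0,0,0],50],
    [[180,-220,-160],[0,0,0],50],
  ],
)

```text
t: 10.82
position: [0.3303, -0.0747, 0.1745]
tool_rot: [0.164, 0.986, -0.001, 0.001]
contact_force: [1.1, -2.0, -0.8]
gripper_width: 0.0497
finger_force: 0.0
```

>>> move_arm(
  targets=[
    [[20,-60,0],[0,0,0],50],
    [[40,-120,0],[0,0,0],50],
    [[40,-180,0],[0,0,0],50],
    [[40,-180,0],[0,0,0],50],
    [[40,-180,0],[0,0,0],50],
  ],
)

```text
t: 11.45
position: [0.2339, -0.2302, 0.1739]
tool_rot: [0.166, 0.986, 0.0, -0.0]
contact_force: [0.1, 0.3, -1.0]
gripper_width: 0.0503
finger_force: 0.0
```

```bash
python3 -c "
from h import *
s=bot.sense();print(s['t'],s['position'],s['contact_force'])
c=cam('top','t4.png');d=cam('side','s4.png')
for r in [findcard(c,[*bw(-.006,0),b[2]])]: print(inb(r[0]),np.degrees(r[0][2]-b[2]),r[1:])
for cm in(c,d):
    v,u=np.mgrid[0:420,0:560]; P=w(cm,np.c_[u.ravel(),v.ravel()]); ok=cm['range_z'].ravel()>0
    q=np.c_[(P[:,:2]-b[:2])@RB,P[:,2]]
    for lo,hi in((.03,.06),(.074,.08),(.085,.091),(.096,.102),(.107,.113)):
        k=ok&(q[:,0]>lo)&(q[:,0]<hi)&(abs(q[:,1])<.045); print(lo,k.sum(),np.median(q[k,2]).round(4))
cv2.imwrite('pics/ts4.png',np.hstack([cv2.resize(cv2.imread('pics/t4.png')[140:340,150:350],None,fx=2,fy=2),cv2.resize(cv2.imread('pics/s4.png')[120:320,120:320],None,fx=2,fy=2)]))
"
```

```text
11.45 [ 0.23394895 -0.23016897  0.17394735] [ 0.07576553  0.27381227 -1.03889497]
[-0.00335114  0.00090451] -0.45482123350099946 (311, np.float64(0.0007072075319875518))
0.03 772 0.0071
0.074 151 0.0204
0.085 157 0.0198
0.096 155 0.0199
0.107 154 0.0198
0.03 376 0.0047
0.074 83 0.0175
0.085 83 0.0176
0.096 84 0.0176
0.107 79 0.0172
```

View pics/ts4.png

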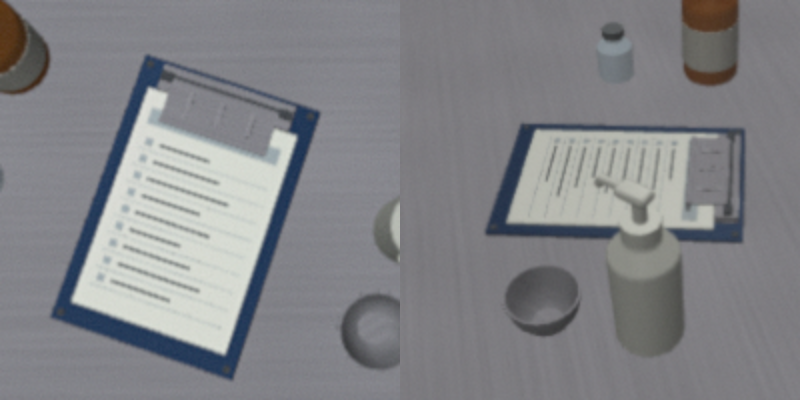

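The clip lies flat and level along its length. The card is square against the stop and inside the side edges, the bystanders haven't moved, and the arm is clear.

```bash
python3 -c "
from h import *
print(bot.finish_job())"
```

```text
the job is handed in; nothing more can be done
None
```

The card is home against the stop, square to about 0.5° and within the board's side edges; the clip is fully down on it, the bottles, pot and vial weren't touched, and the job was handed in at about 11.5 s (no verdict came back).

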